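# Dispense one lens case into the patient's tray

## Robot

A 6-joint arm with a two-finger parallel gripper is mounted at the origin on the work surface. World frame = base frame: x ahead of the robot, y to its left, z up, the work surface at z = 0. Lengths are in m, angles in degrees, forces in N, time in s.
With the tool pointing down it reaches from about 0.35 to 0.925 m from the base axis. Payload 6.4 kg.
Tool frame: the origin (TCP) lies between the finger pads; the fingertips stand 19 mm ahead of it and the grasp point (between the pads) is the TCP; z points along the fingers, y is the direction in which the jaws open and shut (so a half turn about z gives the same grasp; the last joint's range is limited). The gripper opens to 85 mm and grips with 20 to 120 N. Pads are 22 mm wide; open, the fingers measure 114 mm over their backs; the gripper's body (76 mm by 85 mm) begins 54 mm behind the grasp point. The pads swing forward as they close: fully open they stand 13 mm farther back than shut.
Start: joints at [-84.803, 14.043, 89.255, -0, 76.702, -9.975], TCP at [0.17, -0.627, 0.25] pointing down, gripper open.
Joint ranges: [-179.41, 179.41], [-58.25, 129.5], [7.25, 145.43], [-54.29, 234.29], [11.92, 165.04], [-157.13, 157.13]. Speed limits (degrees/s): [147.25, 147.25, 180, 180, 180, 180].

## Interface

Orientations are given as a 3x3 rotation matrix whose columns are the frame's x, y, z axes.
In Python, from bench import get_obs, vision, job gives the robot as it stands.
- The arm moves only by the tool arm_command, never from a script. Its argument "series" is a list of rows, each a list of 7 numbers: the turn, a rotation vector about the world's x, y, z in units of 6 degrees (1.0 is 6 degrees), then the shift along the world's x, y, z in units of 30 mm (1.0 is 30 mm), then the finger opening in mm, from 0 to 85.4. In form: [[rx, ry, rz, tx, ty, tz, hand], ...]. A call has 1 to 12 rows; each row is the pose to reach, as a shift and turn from the pose commanded when the call began; what a row does not reach only later rows make up. A row lasts 1/10 s, in which the tool goes at most 50 mm and 8.59 degrees, less where a joint would pass 70% of its speed; a pose out of reach is approached as far as the arm can. A call with a gripper value outside its range is refused whole. The fingers move at their own pace and stop on an object; "grip_force" is the grip in N (left out, the last holds). Time passes only in rows, so rows that repeat a pose let the fingers close. It gives the time, the measured TCP pose, the force and the opening at its end, in the units of the state.
- get_obs(): the state, without advancing time (a new reading comes with each control period).
- vision.camera(name): name is "scene" or "side" or "wrist"; returns the picture (420x560x3 uint8, red, green, blue); there is no depth.
- vision.get_calibration(name): a dict with "fx", "fy", "cx", "cy" (pixels), "extrinsics" (4x4, takes a point from camera to world coordinates). Camera axes: x right, y down, z forward; pixel columns grow to the right and rows downward; lengths in m; the calibration is good to about 2 mm. A picture is of the moment at which its call begins: read the wrist's pose just before it. get_calibration takes no time and is no camera call; for the wrist camera it gives the pose at the moment of the call.
- job.close_job(): hands the job in, once; it reports no verdict.
The state is a dict: "time": time; "joint_pos": joint angles; "dq": joint speeds; "joint_torque": joint torques, N m; "eef_pos": TCP position; "tcp_rot": TCP orientation; "contact_force": force on the tool from outside, world axes, zero at the start; "moment": the same for the moment, N m; "grip_width": opening from 0.0 (shut) to 1.0 (fully open).
Only numpy, scipy, OpenCV 4.12 (cv2) and the standard library are available. Lean on these libraries where they do the work, as an engineer would, in place of code of your own. Each camera call takes 0.05 s, during which the arm holds its last target.

## Task

Dispense one lens case for the patient: holding down the red thumb button on the carriage, slide the carriage right up against the magazine and let it lock there; then push the orange spring slide all the way to its end once and let go of it there so that it snaps home by itself and the case drops into the carriage. Holding the button again, slide the carriage with the case back to the far end of its rail and let it lock, then take the case out and lay it gently flat, right way up, in the blue tray. Leave the other cases in the magazine and do not knock or shift anything else.

Things in the scene. Friction and masses are not known exactly. Their poses are not given: they have to be found in the camera images.
- dispenser: lens-case dispenser, fixed; grey base plate 100 mm wide, y = -152 to +250 mm. Origin on the table under the middle of the clear magazine; its y axis runs from the orange slide grip (-y end) through the magazine (y -34 to +34, x -23 to +23 mm, top 93 mm high) to the parked carriage (+y end); z up. A dark rack 29 mm high runs along the carriage's +x side (x 40 to 50 mm)
- push_slide: spring slide: steel bar with an upright orange grip, moving along the machine's y; origin 37 mm above the table at the bar's magazine end, y = -30 mm of the dispenser when home, +42 mm at its end (73 mm travel). Pushed to its end it drives the lowest case out under the magazine's +y wall, to drop 5 mm into the pocket of the carriage at its loading stop; as it goes home the next case sinks into place
- slide_top (a point): centre of the top of the slide's orange grip (26 mm in x, 16 mm in y, its upper 50 mm free to grip), 102 mm above the table; at y = -126.5 mm of the dispenser when home, -53.5 mm at its end. Spring 3 N at home, 9 N at the end, pushing to -y; let go, it snaps back at about 0.3 m/s
- carriage (a joint): carriage on its rail, m: 0 parked at the far end (its start), 0.090 at the loading stop against the magazine; grows towards the machine's -y. Slides with about 1.5 N, but a pin locks it in the rack unless the red button is held down; notches every 15 mm, one at each end of the travel, 2 mm play. Let go elsewhere, it catches in the next notch
- release_button (a joint): travel of the carriage's red thumb button, m: 0 up (locked when in a notch), 0.008 fully down; the pin is free of the rack from 0.004, best pressed 0.006 or more; 2 N at the top, 6 N fully down
- button_top (a point): centre of the top of the red round button, 26 mm across, 48 mm above the table when up, on the carriage 57 mm to the +y side of the pocket's middle, between two yellow carriage walls (inner faces 22 mm either side of it in y, 42 mm wide in x, 14 mm higher than the button); open in x. A fingertip holding the button down can push on either wall to slide the carriage
- pocket (a point): centre of the pocket's floor in the carriage, 32 mm above the table; moves with it; axes as the dispenser. 62 mm long in y, a 3.5 mm lip on the -y side, a 30 mm yellow wall on the +y side; along x only 4 mm lips at the corners, so fingers can close on the case along x at its middle down to the floor, which reaches 24 mm either side
- case0_mid (a point): centre (half-way up) of the lowest lens case of three stacked in the magazine: white, 34 mm (x) x 56 mm (y) x 16 mm high, with one green and one white round cap on an 11 mm slab; 40 g; starts 45 mm above the table, axes as the dispenser
- case1_mid (a point): centre of the second case of the stack, alike; stays in the magazine
- case2_mid (a point): centre of the top case of the stack, alike; stays in the magazine
- case0: the same lowest lens case; origin at the centre of its underside
- blue_tray: the patient's tray: blue open tray, 120 mm (x) x 180 mm (y), 22 mm high, walls and floor 4 mm thick, fixed; origin at the centre of its underside. The eye-drop bottle stands in its +y part; the middle and the -y part are free
- grey_tray: a grey tray of the same size, not to be used; it and the blue tray may stand left or right
- drop_bottle: small white eye-drop bottle with a blue cap, 28 mm across, 58 mm tall, standing in the blue tray 65 mm from its middle along the tray's +y; bystander. Origin at the centre of its underside
- lens_ring: black lens ring, 44 mm across, 14 mm high, lying in the grey tray; bystander. Origin at the centre of its underside
- glass_case: black spectacle case, 160 x 65 x 40 mm, on the table to the right; bystander. Origin at the centre of its underside
- saline: white saline bottle with a green cap, 60 mm across, 160 mm tall, on the left; bystander. Origin at the centre of its underside
- penlight: metal penlight, about 140 mm long, 15 mm thick, lying on the right, near the orange grip; bystander. Origin at the centre of its underside
- swab_cup: white cup, 70 mm across, 85 mm tall, far right; bystander. Origin at the centre of its underside
- gel_jar: amber jar with a black lid, 52 mm across, 60 mm tall, on the left; bystander. Origin at the centre of its underside
Mind the look-alikes: they are no part of the job. Several things look just like the blue_tray: the one meant starts farthest to the robot's right.

How it is judged (in metres and radians):
On the way, in this order (a step that is already met when the one before it is completed fails the run):
1. the carriage stands at its loading stop against the magazine, its button up and locked (value of joint carriage above 0.086 m and value of joint release_button below 0.002 m), for 0.2 s.
2. the spring slide is pushed to its end (all of step 1 and y of slide_top in the frame of dispenser above -0.0575 m), for 0.05 s.
3. the slide, let go near its end, snaps back by itself (y of slide_top in the frame of dispenser above -0.1115 m and linear speed of push_slide above 0.06 m/s and contact force between the fingers and push_slide below 0.1 N).
4. the slide is fully home and the pushed-out case lies flat in the carriage's pocket (y of slide_top in the frame of dispenser below -0.1235 m and contact force between the fingers and push_slide below 0.1 N and x of case0_mid in the frame of pocket between -0.007 and 0.007 m and y of case0_mid in the frame of pocket between -0.007 and 0.007 m and z of case0_mid in the frame of pocket between 0.005 and 0.011 m), for 0.2 s.
5. the carriage is parked and locked at the far end of its rail with the case still in its pocket (value of joint carriage below 0.004 m and value of joint release_button below 0.002 m and x of case0_mid in the frame of pocket between -0.007 and 0.007 m and y of case0_mid in the frame of pocket between -0.007 and 0.007 m and z of case0_mid in the frame of pocket between 0.005 and 0.011 m), for 0.2 s.
At the end, for the whole second after the job is handed in: The case lies at rest flat (0.1 rad) on the blue tray's floor, its centre within 44 mm in x and 72 mm in y of the tray's middle; the slide is home within 3 mm; the carriage is parked within 4 mm, its button up within 2 mm; the other two cases are in the magazine (x of case0_mid in the frame of blue_tray between -0.044 and 0.044 m and y of case0_mid in the frame of blue_tray between -0.072 and 0.072 m and z of case0_mid in the frame of blue_tray between 0.008 and 0.016 m and angle between case0_mid's own z axis and vertical below 0.1 rad and linear speed of case0 below 0.02 m/s and y of slide_top in the frame of dispenser below -0.1235 m and value of joint carriage below 0.004 m and value of joint release_button below 0.002 m and x of case1_mid in the frame of dispenser between -0.01 and 0.01 m and y of case1_mid in the frame of dispenser between -0.012 and 0.012 m and z of each of case1_mid, case2_mid in the frame of dispenser above 0.035 m and x of case2_mid in the frame of dispenser between -0.01 and 0.01 m and y of case2_mid in the frame of dispenser between -0.012 and 0.012 m); the robot touches nothing.
It fails at once if something else on the table is shifted by more than 30 mm or knocked over (distance of any of drop_bottle, lens_ring, glass_case, saline, penlight, swab_cup, gel_jar from where it was at the start of the episode above 0.03 m or angle between any of drop_bottle, lens_ring, glass_case, saline, swab_cup, gel_jar's own z axis and vertical above 0.5 rad).
It fails at once if the case falls or flies freely faster than 0.7 m/s (dropped from more than about 25 mm, or thrown) (contact force between the fingers and case0 below 0.05 N and linear speed of case0 above 0.7 m/s).
It also fails if it takes over 72 s, if anything falls off the work surface, if the arm or the gripper's body presses on something with over 40 N, if the wrist force passes 120 N, or if a joint passes its speed limit or range.

## Working session

There is one attempt and no reset: what is moved stays moved. The work goes in short steps, Python scripts to look and compute and a tool call to move; the robot and the scene stay as the last step left them, time stands still between calls to the robot, and variables do not carry over. Pictures are saved under pics/ and viewed, and the job is handed in when it is done.

Besides the shell and the picture viewer there is one more tool, called as a command line: name --pt "numbers of a row" for each row, then --argument value for the rest. arm_command: Moves the arm, as the interface text tells. Its arguments: {"type":"object","properties":{"series":{"type":"array","items":{"type":"array","items":{"type":"number"}}},"grip_force":{"type":"number"}},"required":["series"]}

```bash
ls; mkdir -p pics
cat > h.py <<'E'
import numpy as np, cv2
from bench import get_obs, vision, job
def snap(n,f):
    im=vision.camera(n); cv2.imwrite('pics/'+f,im[:,:,::-1]); return im
def ray(cal,u,v):
    E=np.array(cal['extrinsics']); d=np.array([(u-cal['cx'])/cal['fx'],(v-cal['cy'])/cal['fy'],1]); return E[:3,3],E[:3,:3]@d
def atz(cal,u,v,z):
    o,d=ray(cal,u,v); return o+d*(z-o[2])/d[2]
def proj(cal,P):
    E=np.array(cal['extrinsics']); p=E[:3,:3].T@(np.array(P)-E[:3,3]); return cal['fx']*p[0]/p[2]+cal['cx'],cal['fy']*p[1]/p[2]+cal['cy']
E
python3 - <<'E'
from h import *
import json
o=get_obs(); print(o)
cals={}
for n in('scene','side','wrist'):
    c=vision.get_calibration(n); cals[n]={k:(v.tolist() if hasattr(v,'tolist') else v) for k,v in c.items()}
    print(n,cals[n]); snap(n,n+'0.png')
json.dump(cals,open('cals.json','w'))
E
```

```text
pics
{'time': 0.0, 'joint_pos': array([-8.48040448e+01,  1.40850876e+01,  8.93269665e+01,  1.64704712e-04,
        7.67026383e+01, -9.97327026e+00]), 'dq': array([ 0.03607241, -0.0162134 ,  0.03888245,  0.01992971, -0.05193761,
       -0.07804226]), 'joint_torque': array([-2.36981723e-04, -4.29506457e+01, -3.26132333e+01, -1.14250272e-04,
        5.29782075e-03,  2.58372545e-06]), 'eef_pos': array([ 0.17006383, -0.62679899,  0.2491502 ]), 'tcp_rot': array([[ 9.65157386e-01,  2.61669998e-01, -1.78497834e-04],
       [ 2.61669825e-01, -9.65155390e-01,  1.99378733e-03],
       [ 3.49436180e-04, -1.97102607e-03, -9.99997996e-01]]), 'contact_force': array([-0.37140646,  0.27094083, -0.77434898]), 'moment': array([ 0.0111791 , -0.00749723, -0.00189913]), 'grip_width': 1.0023867020440327}
scene {'fx': 396.3116165847181, 'fy': 396.3116165847181, 'cx': 282.09375318899345, 'cy': 214.56660882339088, 'extrinsics': [[0.8104937520790668, 0.3536191459609312, -0.46696185866798384, 0.8770557069579172], [0.5856354188037178, -0.5047859749096449, 0.6342099619030857, -0.614440449602507], [-0.011447011985
[... 200 characters left out ...]
5, 'extrinsics': [[-0.7835432191520852, -0.4520390992118769, 0.4262870822632352, -0.06943877355428432], [-0.6212586189478313, 0.5808931545556638, -0.5259285801070359, 0.623703215884873], [-0.009886966360854534, -0.6769222967033103, -0.7359880787907469, 0.9632439036997376], [0.0, 0.0, 0.0, 1.0]]}
wrist {'fx': 378.556475053527, 'fy': 378.556475053527, 'cx': 282.08872786419766, 'cy': 208.2306503407821, 'extrinsics': [[0.2614793287665142, -0.9224412357293268, -0.28413153160809806, 0.24353960550232914], [-0.965206853391525, -0.2505245099878063, -0.0749212924434626, -0.6076056646440376], [-0.0020714231442177282, 0.29383607083120356, -0.9558535832880659, 0.37326663351590184], [0.0, 0.0, 0.0, 1.0]]}
```

View pics/scene0.png

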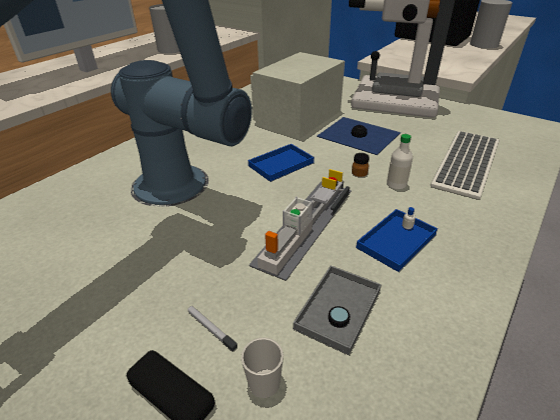

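View pics/side0.png

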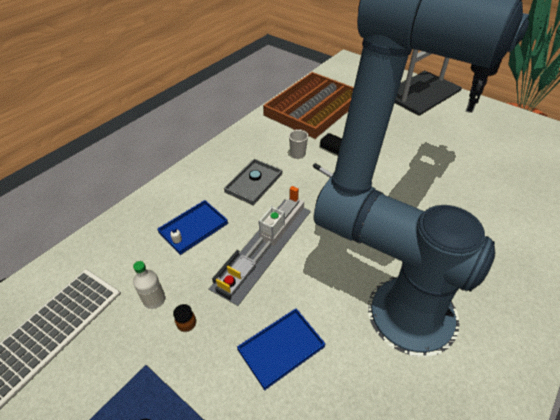

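View pics/wrist0.png

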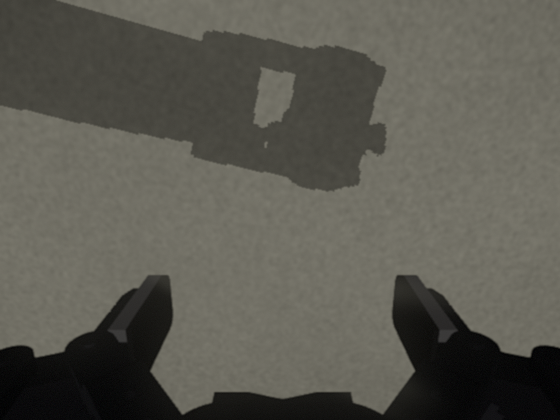

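The scene picture shows three blue look-alikes: an empty tray at (281,162), a tray with the drop bottle at (397,238), and a flat dark-blue mat at (360,133). The grey tray is at (338,308). The dispenser runs from the orange grip at (272,242) to the yellow carriage walls at (333,180). I'll crop and measure.

Run:
```python
from h import *
a=cv2.imread('pics/scene0.png');b=cv2.imread('pics/side0.png')
cv2.imwrite('pics/c1.png',cv2.resize(a[160:290,240:440],None,fx=4,fy=4,interpolation=cv2.INTER_CUBIC)[:, :800])
cv2.imwrite('pics/c2.png',cv2.resize(b[170:320,150:320],None,fx=4,fy=4,interpolation=cv2.INTER_CUBIC))
import json
c=json.load(open('cals.json'))
for n,u,v in (('scene',281,162),('scene',397,238),('scene',360,133),('scene',338,308),('side',193,226),('side',281,347)): print(n,u,v,atz(c[n],u,v,0.01).round(3))
```

```text
scene 281 162 [0.216 0.281 0.01 ]
scene 397 238 [0.669 0.147 0.01 ]
scene 360 133 [0.331 0.611 0.01 ]
scene 338 308 [ 0.657 -0.127  0.01 ]
side 193 226 [0.665 0.152 0.01 ]
side 281 347 [0.209 0.29  0.01 ]
```

View pics/c1.png

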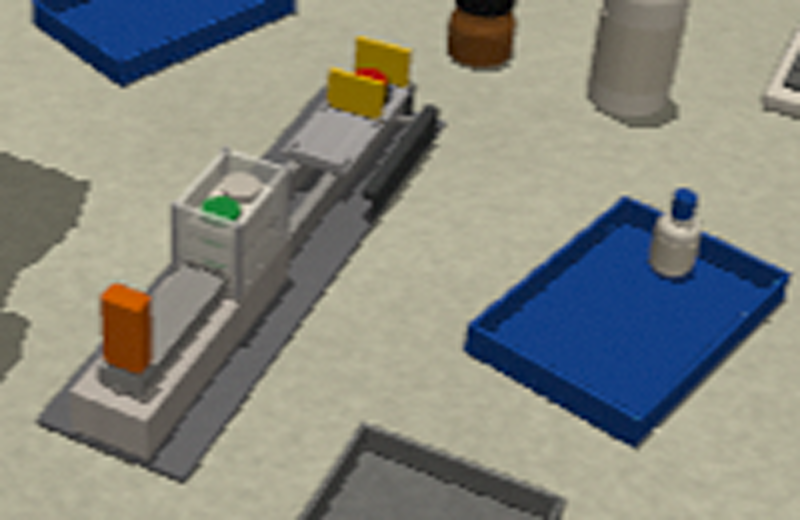

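View pics/c2.png

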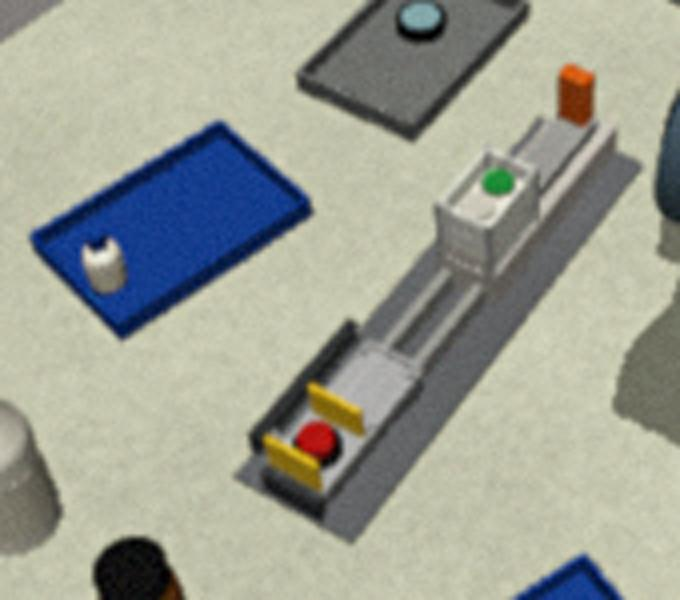

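Run:
```python
from h import *
import json
from scipy.optimize import least_squares
c=json.load(open('cals.json'))
def tri(a,b):
    A=[];B=[]
    for n,p in(('scene',a),('side',b)):
        o,d=ray(c[n],*p); d/=np.linalg.norm(d); M=np.eye(3)-np.outer(d,d); A.append(M);B.append(M@o)
    X=np.linalg.lstsq(np.vstack(A),np.hstack(B),rcond=None)[0]
    return X, [np.round(np.array(proj(c[n],X))-p,1) for n,p in(('scene',a),('side',b))]
P={'button':((332.75,179),(229.25,279.5),.048),'grip':((271.75,232.75),(294,187.75),.102),'mag':((298.25,206.75),(272.5,217.5),.093),'bottle':((410.9,208.5),(175.3,230.5),.058)}
R={}
for k,(a,b,z) in P.items():
    X,r=tri(a,b); R[k]=X; print(k,X.round(4),r,atz(c['scene'],*a,z).round(4),atz(c['side'],*b,z).round(4))
d=R['button']-R['grip']; print(np.linalg.norm(d[:2]),np.degrees(np.arctan2(d[1],d[0])))
for n in('scene','side'):
    g=atz(c[n],*P['grip'][0 if n=='scene' else 1],.102)-0;m=atz(c[n],*P['button'][0 if n=='scene' else 1],.048)
    d=m-g;print(n,np.linalg.norm(d[:2]),np.degrees(np.arctan2(d[1],d[0])))
# tray corners
for n,L in(('scene',[(467,350),(637,446),(787,290),(626,198)]),('side',[(220,122),(311,209),(122,338),(34,237)])):
    o=(240,160) if n=='scene' else (150,170)
    for u,v in L: print(n,atz(c[n],u/4+o[0],v/4+o[1],0.022 if n=='side' or (u,v)==(626,198)or u==787 else 0).round(3))
```

```text
button [0.4265 0.2407 0.0437] [array([-0.8,  0.1]), array([-0.9, -0.1])] [0.4312 0.2368 0.048 ] [0.422  0.2414 0.048 ]
grip [ 0.4671 -0.0987  0.1001] [array([-0.5,  0. ]), array([-0.4,  0. ])] [ 0.4694 -0.0998  0.102 ] [ 0.4651 -0.0978  0.102 ]
mag [0.4508 0.0271 0.0865] [array([-1. ,  0.1]), array([-0.8, -0.1])] [0.4574 0.0215 0.093 ] [0.445  0.0303 0.093 ]
bottle [0.6643 0.2186 0.0537] [array([-1.6,  0.5]), array([-1.3, -0.5])] [0.6683 0.217  0.058 ] [0.6564 0.2193 0.058 ]
0.3418560279947553 96.82453048543461
scene 0.33877275882669344 96.47606689207457
side 0.34188166285543525 97.23566438505323
scene [0.6   0.069 0.   ]
scene [0.717 0.053 0.   ]
scene [0.745 0.209 0.022]
scene [0.626 0.24  0.022]
side [0.706 0.059 0.022]
side [0.583 0.081 0.022]
side [0.605 0.255 0.022]
side [0.729 0.231 0.022]
```

The tray meant is the one with the bottle, at (397,238). It is the rightmost blue tray: y≈0.15, against 0.28 for the empty tray and 0.61 for the mat. The dispenser's y axis points about 96.8° in the world, so its yaw is about 6.8°. Next I'll move the wrist camera over the machine, with the jaws along the machine's x.

arm_command --pt "0 0 1.2 0.8 1.5 0.3 85" --pt "0 0 2.4 1.6 3 0.6 85" --pt "0 0 3.6 2.4 4.5 0.9 85" --pt "0 0 4.8 3.2 6 1.2 85" --pt "0 0 6 4 7.5 1.67 85" --pt "0 0 7.2 4.8 9 1.67 85" --pt "0 0 8.4 5.6 10.5 1.67 85" --pt "0 0 9.6 6.4 12 1.67 85" --pt "0 0 10.8 7.2 13.5 1.67 85" --pt "0 0 12 8 15 1.67 85" --pt "0 0 13.2 8.8 16.5 1.67 85" --pt "0 0 13.6 9.33 17.5 1.67 85"

```text
time: 1.35
eef_pos: [0.4504, -0.1003, 0.3004]
tcp_rot: [[-0.121, 0.993, 0.0], [0.993, 0.121, -0.0], [-0.0, 0.0, -1.0]]
contact_force: [0.2, -0.5, -0.3]
grip_width: 0.994
```

arm_command --pt "0 0 0 0 1.5 0 85" --pt "0 0 0 0 3 0 85" --pt "0 0 0 0 4.5 0 85" --pt "0 0 0 0 6 0 85" --pt "0 0 0 0 7.3 0 85" --pt "0 0 0 0 7.3 0 85" --pt "0 0 0 0 7.3 0 85"

```text
time: 2.05
eef_pos: [0.4497, 0.1173, 0.3001]
tcp_rot: [[-0.12, 0.993, -0.001], [0.993, 0.12, -0.0], [-0.0, -0.001, -1.0]]
contact_force: [0.1, -0.8, 1.2]
grip_width: 0.991
```

Run:
```python
from h import *
import json
o=get_obs(); print(o['time'],o['joint_pos'].round(1),o['eef_pos'].round(4),o['tcp_rot'].round(3).tolist(),o['contact_force'].round(2),np.abs(o['dq']).max())
c=vision.get_calibration('wrist'); json.dump({k:(v.tolist() if hasattr(v,'tolist') else v) for k,v in c.items()},open('w1.json','w'))
im=snap('wrist','w1.png')
cv2.imwrite('pics/w1b.png',cv2.resize(im[:,:,::-1],None,fx=1.42,fy=1.42,interpolation=cv2.INTER_CUBIC))
```

```text
2.05 [  0.6 -14.2 112.2  -0.   82.   -6.3] [0.4497 0.1173 0.3001] [[-0.12, 0.993, -0.001], [0.993, 0.12, -0.0], [-0.0, -0.001, -1.0]] [ 0.13 -0.81  1.18] 2.4632055288100845
```

View pics/w1b.png

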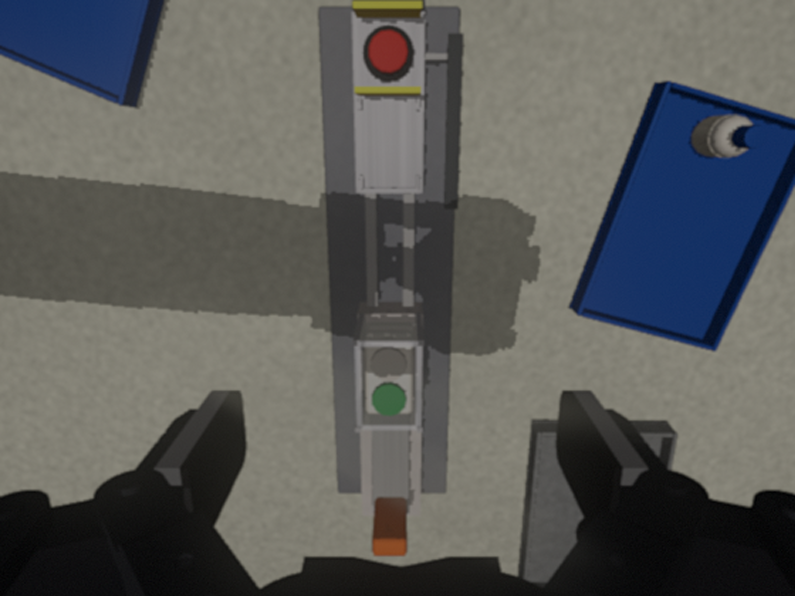

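The wrist view shows the red button at (388,51), the magazine top corners at (357..423, 342..429), the orange grip top at (390,546), and the tray corners at (665,83), (573,309) and (716,349), in enlarged pixels.

Run:
```python
from h import *
import json
c=json.load(open('w1.json'))
f=lambda u,v,z:atz(c,(u+.5)/1.42-.5,(v+.5)/1.42-.5,z)
b=f(388,51,.048);g=f(390,546,.102);m=np.mean([f(u,v,.093) for u,v in((357,342),(423,342),(420,429),(358,429))],0)
print('b',b.round(4),'g',g.round(4),'m',m.round(4))
for a in(b-g,b-m,m-g): print(np.linalg.norm(a[:2]).round(4),np.degrees(np.arctan2(a[1],a[0])).round(2))
for u,v in((319,8),(462,8),(338,492),(446,492)): print('plate',f(u,v,0.005).round(4))
for u,v in((352,93),(422,93)): print('wall in/top',f(u,v,.062).round(4))
for u,v in((665,83),(573,309),(716,349)): print('tray',f(u,v,.022).round(4))
```

```text
b [0.4275 0.2391 0.048 ] g [ 0.4685 -0.0977  0.102 ] m [0.4539 0.0255 0.093 ]
0.3393 96.94
0.2152 97.03
0.1241 96.78
plate [0.3748 0.2662 0.005 ]
plate [0.4742 0.2781 0.005 ]
plate [ 0.4222 -0.1305  0.005 ]
plate [ 0.5207 -0.1185  0.005 ]
wall in/top [0.4082 0.2104 0.062 ]
wall in/top [0.4521 0.2157 0.062 ]
tray [0.6206 0.2451 0.022 ]
tray [0.5924 0.0744 0.022 ]
tray [0.7141 0.0548 0.022 ]
```

The measurements agree: origin about (0.4533, 0.0265), yaw 6.9°, button about (0.428, 0.2395), tray centre about (0.667, 0.150) with yaw about -9.3°. I'll close the fingers and go above the button.

arm_command --pt "0 0 0 -0.2 1.3 -0.8 0" --pt "0 0 0 -0.4 2.4 -1.8 0" --pt "0 0 0 -0.6 3.4 -3 0" --pt "0 0 0 -0.73 4.08 -4.4 0" --pt "0 0 0 -0.73 4.08 -5.8 0" --pt "0 0 0 -0.73 4.08 -6.8 0" --pt "0 0 0 -0.73 4.08 -7.1 0" --pt "0 0 0 -0.73 4.08 -7.1 0" --grip_force 40

```text
time: 2.9
eef_pos: [0.4279, 0.2378, 0.0865]
tcp_rot: [[-0.116, 0.993, -0.003], [0.993, 0.116, -0.001], [-0.0, -0.003, -1.0]]
contact_force: [-0.2, 0.6, -0.2]
grip_width: -0.002
```

```bash
cat > look.py <<'E'
from h import *
import sys
t=sys.argv[1]
o=get_obs(); print(round(o['time'],2),o['eef_pos'].round(4),o['contact_force'].round(2),round(o['grip_width'],3))
L=[]
for n,box in (('wrist',None),('side',(150,160,190,150)),('scene',(240,150,190,140))):
    if len(sys.argv)>2 and n not in sys.argv[2]: continue
    im=snap(n,f'{t}_{n}.png')[:,:,::-1]
    if box: x,y,w,h=box; im=cv2.resize(im[y:y+h,x:x+w],None,fx=3,fy=3,interpolation=cv2.INTER_CUBIC)
    cv2.imwrite(f'pics/{t}_{n}c.png',im)
E
python3 look.py a wrist,side
```

```text
2.9 [0.4279 0.2378 0.0865] [-0.17  0.55 -0.21] -0.002
```

View pics/a_wristc.png

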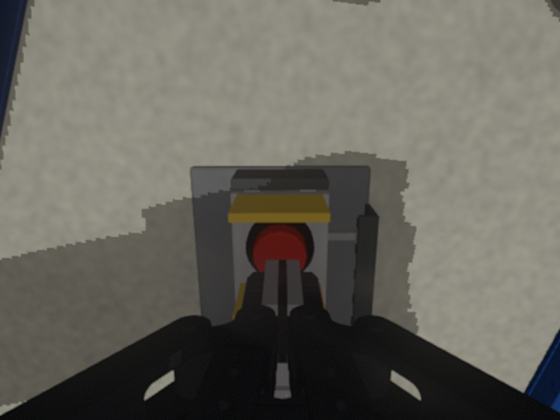

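View pics/a_sidec.png

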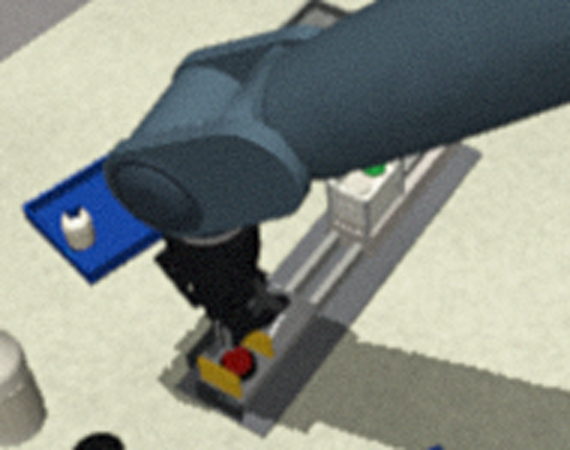

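Run:
```python
from h import *
c=vision.get_calibration('wrist'); o=get_obs()
p=o['eef_pos'];R=o['tcp_rot']
for dx in(-.011,0,.011): print(np.round(proj(c,p+R@[dx,0,.019]),1))
print(atz(c,281,247,.048).round(4), atz(c,280,209,.062).round(4))
a=cv2.imread('pics/a_wrist.png');cv2.imwrite('pics/a2.png',cv2.resize(a[160:330,190:380],None,fx=4,fy=3.5,interpolation=cv2.INTER_CUBIC))
```

```text
[279.8 301.7]
[279.8 278.5]
[279.7 254.4]
[0.4297 0.2437 0.048 ] [0.4266 0.2666 0.062 ]
```

View pics/a2.png

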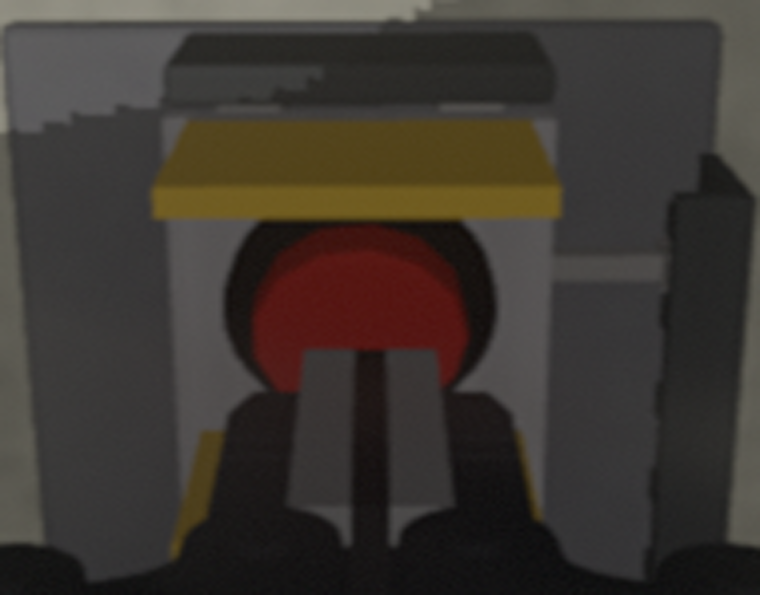

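The button centre is at about (0.430, 0.239) and the +y wall's inner face at y≈0.2606. The tips are centred between the walls, so I'll press.

arm_command --pt "0 0 0 0.03 0 -0.4 0" --pt "0 0 0 0.03 0 -0.7 0" --pt "0 0 0 0.03 0 -0.87 0" --pt "0 0 0 0.03 0 -0.87 0"

```text
time: 3.4
eef_pos: [0.4297, 0.2391, 0.0614]
tcp_rot: [[-0.118, 0.993, 0.001], [0.993, 0.118, -0.0], [-0.0, 0.001, -1.0]]
contact_force: [0.9, -1.3, 4.4]
grip_width: -0.001
```

```bash
python3 look.py b side
python3 - <<'E'
from h import *
a=cv2.imread('pics/b_side.png');cv2.imwrite('pics/b2.png',cv2.resize(a[240:310,190:290],None,fx=8,fy=8,interpolation=cv2.INTER_CUBIC))
E
```

```text
3.4 [0.4297 0.2391 0.0614] [ 0.88 -1.34  4.38] -0.001
```

View pics/b2.png

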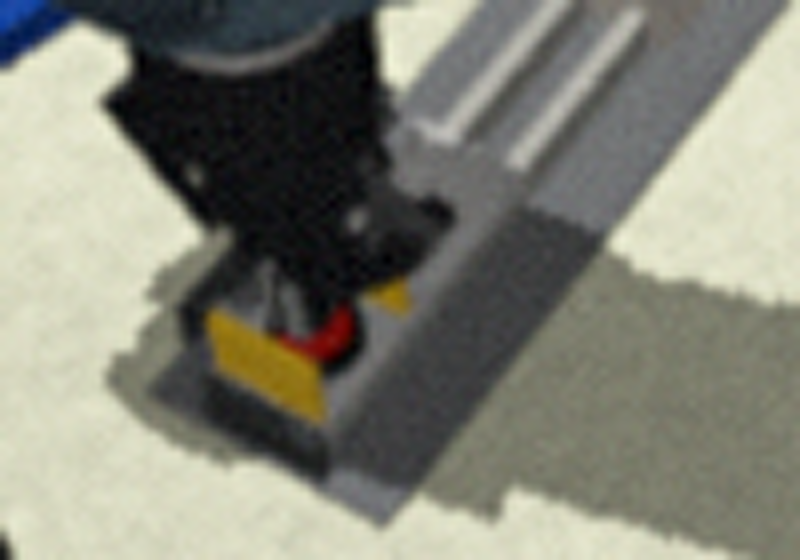

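arm_command --pt "0 0 0 0 0 -0.05 0" --pt "0 0 0 0.03 -0.25 -0.05 0" --pt "0 0 0 0.08 -0.65 -0.05 0" --pt "0 0 0 0.13 -1.05 -0.05 0" --pt "0 0 0 0.18 -1.45 -0.05 0" --pt "0 0 0 0.22 -1.85 -0.05 0" --pt "0 0 0 0.27 -2.25 -0.05 0" --pt "0 0 0 0.31 -2.6 -0.05 0" --pt "0 0 0 0.34 -2.8 -0.05 0" --pt "0 0 0 0.35 -2.93 -0.05 0" --pt "0 0 0 0.35 -2.93 -0.05 0"

```text
time: 4.55
eef_pos: [0.4402, 0.1496, 0.0601]
tcp_rot: [[-0.117, 0.993, 0.001], [0.993, 0.117, -0.001], [-0.001, 0.001, -1.0]]
contact_force: [3.9, -1.5, 5.3]
grip_width: 0.001
```

```bash
python3 look.py c wrist,side
python3 - <<'E'
from h import *
a=cv2.imread('pics/c_wrist.png');cv2.imwrite('pics/c2.png',cv2.resize(a[160:330,190:380],None,fx=4,fy=3.5,interpolation=cv2.INTER_CUBIC))
E
```

```text
4.55 [0.4402 0.1496 0.0601] [ 3.9  -1.52  5.27] 0.001
```

View pics/c2.png

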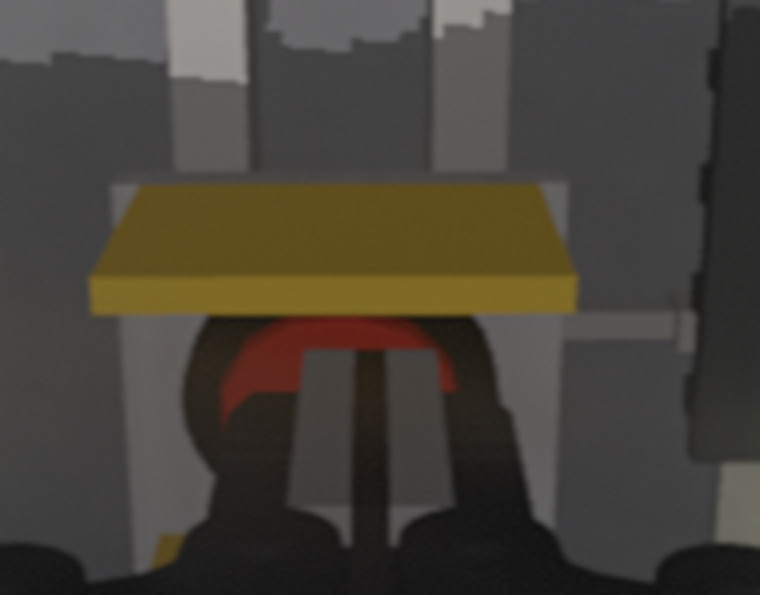

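View pics/c_sidec.png

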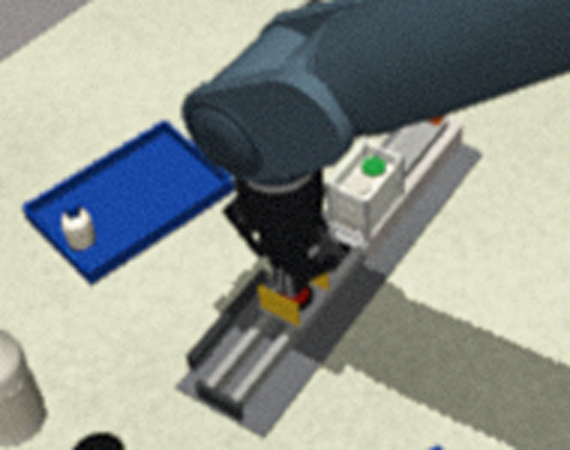

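arm_command --pt "0 0 0 0.0 -0.1 0 0" --pt "0 0 0 0.0 -0.2 0 0" --pt "0 0 0 0.0 -0.2 0 0"

```text
time: 4.95
eef_pos: [0.4392, 0.1447, 0.0596]
tcp_rot: [[-0.117, 0.993, -0.001], [0.993, 0.117, 0.001], [0.001, -0.001, -1.0]]
contact_force: [1.2, 1.9, 5.8]
grip_width: -0.001
```

```bash
python3 look.py d wrist
python3 - <<'E'
from h import *
a=cv2.imread('pics/d_wrist.png');cv2.imwrite('pics/d2.png',cv2.resize(a[160:330,190:380],None,fx=4,fy=3.5,interpolation=cv2.INTER_CUBIC))
c=vision.get_calibration('wrist');np.set_printoptions(suppress=True)
for r in(312,314,316,318,320): print(r,atz(c,190+335/4,160+r/3.5,.062).round(4))
E
```

```text
4.95 [0.4392 0.1447 0.0596] [1.2  1.91 5.82] -0.001
312 [0.4346 0.1668 0.062 ]
314 [0.4346 0.1666 0.062 ]
316 [0.4347 0.1664 0.062 ]
318 [0.4347 0.1662 0.062 ]
320 [0.4347 0.166  0.062 ]
```

View pics/d2.png

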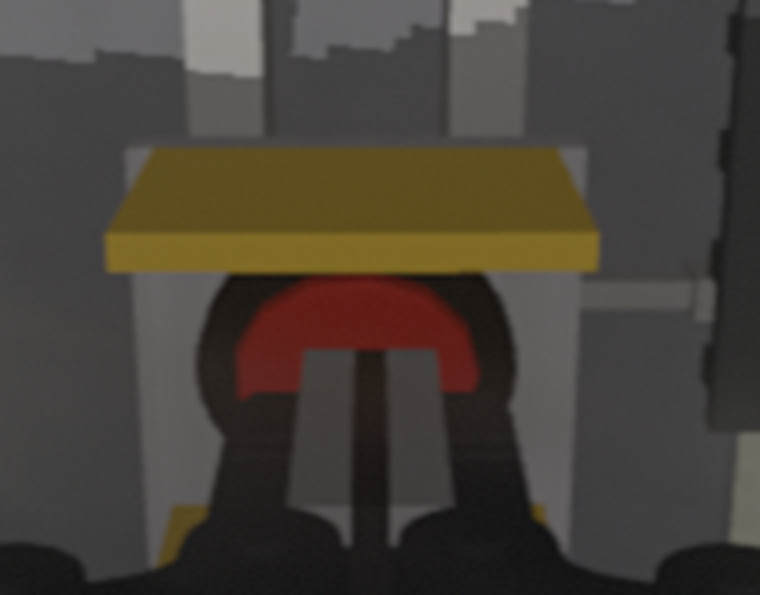

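The button slid under the tip: the wall is at y≈0.171, which is about 90 mm of travel, so the carriage is at its stop. I'll lift and check that it locked.

arm_command --pt "0 0 0 0.0 -0.08 0 0" --pt "0 0 0 0.0 -0.08 0.15 0" --pt "0 0 0 0.0 -0.08 0.35 0" --pt "0 0 0 0 -0.08 0.9 0" --pt "0 0 0 0 -0.08 1.8 0" --pt "0 0 0 0 -0.08 2.5 0"

```text
time: 5.6
eef_pos: [0.4382, 0.1423, 0.135]
tcp_rot: [[-0.118, 0.993, -0.003], [0.993, 0.118, -0.001], [-0.001, -0.003, -1.0]]
contact_force: [1.3, 0.2, -0.0]
grip_width: -0.0
```

```bash
python3 look.py e wrist,side
python3 - <<'E'
from h import *
a=cv2.imread('pics/e_wrist.png');cv2.imwrite('pics/e2.png',cv2.resize(a[160:330,190:380],None,fx=4,fy=3.5,interpolation=cv2.INTER_CUBIC))
E
```

```text
5.6 [0.4382 0.1423 0.135 ] [ 1.3   0.18 -0.04] -0.0
```

View pics/e_wristc.png

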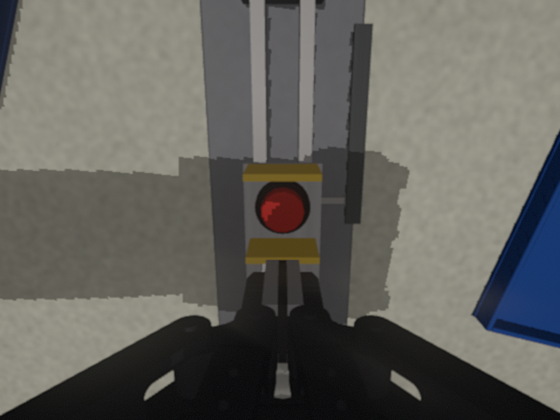

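View pics/e_sidec.png

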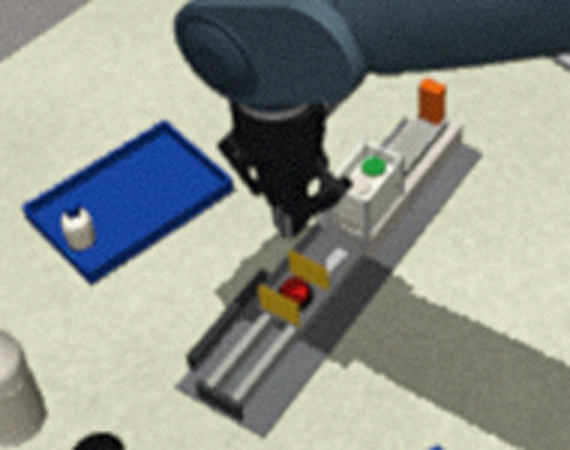

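Run:
```python
from h import *
c=vision.get_calibration('wrist')
b=atz(c,282,209,.048);print('button up',b.round(4),'if down',atz(c,282,209,.041).round(4)); print('walls',atz(c,282,180.5,.062).round(4),atz(c,282,262.5,.062).round(4))
print('d from parked', (b[:2]-np.array([.4285,.239]))@np.array([.12,-.9927]))
```

```text
button up [0.4407 0.1514 0.048 ] if down [0.441  0.1493 0.041 ]
walls [0.4382 0.1717 0.062 ] [0.4439 0.1237 0.062 ]
d from parked 0.088400129979632
```

View pics/e2.png

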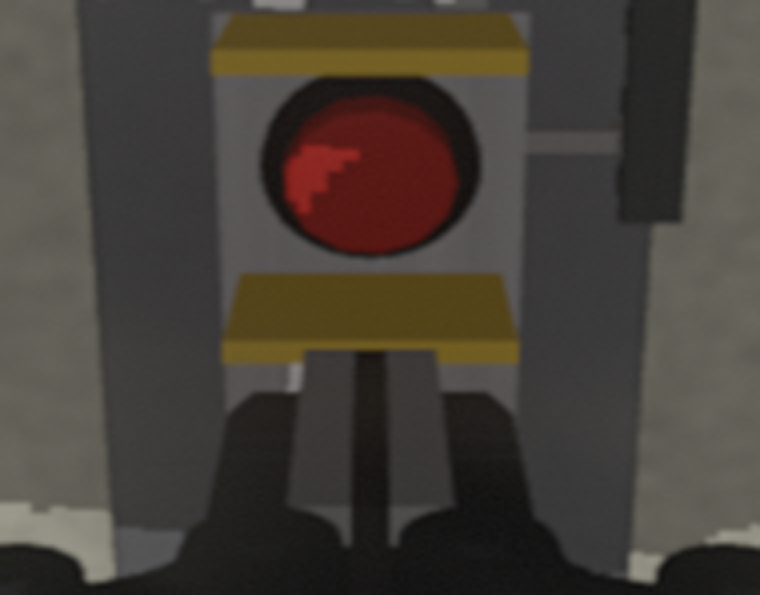

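The button is up at y≈0.150, about 89.5 mm from where it was parked, so the carriage is locked at the loading stop. Next I'll go over the magazine to the slide grip with the jaws open.

arm_command --pt "0 0 0 0 0 1 70" --pt "0 0 0 0.18 -1.5 1.2 70" --pt "0 0 0 0.36 -3 1.2 70" --pt "0 0 0 0.54 -4.5 1.2 70" --pt "0 0 0 0.72 -6 1.2 70" --pt "0 0 0 0.9 -7.5 1.0 70" --pt "0 0 0 0.97 -8.04 0.3 70" --pt "0 0 0 0.97 -8.04 0.0 70" --pt "0 0 0 0.97 -8.04 0 70"

```text
time: 6.6
eef_pos: [0.4662, -0.0974, 0.1317]
tcp_rot: [[-0.117, 0.993, -0.006], [0.993, 0.117, 0.003], [0.004, -0.006, -1.0]]
contact_force: [-0.4, 0.1, -1.0]
grip_width: 0.82
```

```bash
python3 look.py f wrist,side,scene
```

```text
6.6 [ 0.4662 -0.0974  0.1317] [-0.45  0.08 -0.98] 0.82
```

View pics/f_wristc.png

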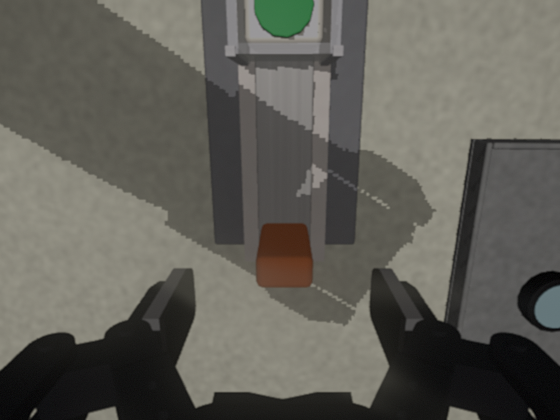

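View pics/f_scenec.png

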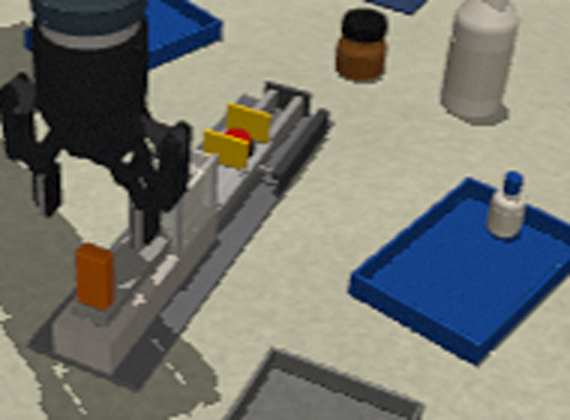

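Run:
```python
from h import *
c=vision.get_calibration('wrist');o=get_obs()
print(o['eef_pos'].round(4),[atz(c,*p,.102).round(4).tolist() for p in((284.5,275),(257,275),(312,275),(284.5,262),(284.5,288))])
a=cv2.imread('pics/f_wrist.png');cv2.imwrite('pics/f2.png',cv2.resize(a[200:310,200:370],None,fx=4.5,fy=4.5,interpolation=cv2.INTER_CUBIC))
```

```text
[ 0.4684 -0.0974  0.1348] [[0.4711, -0.1025, 0.102], [0.4586, -0.104, 0.102], [0.4836, -0.101, 0.102], [0.4703, -0.0961, 0.102], [0.4719, -0.1091, 0.102]]
```

View pics/f2.png

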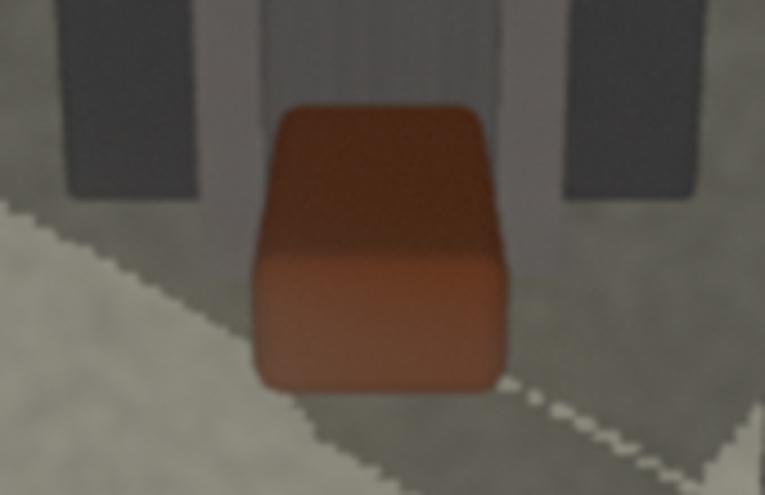

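arm_command --pt "0 0 0 0.05 -0.08 -0.6 70" --pt "0 0 0 0.05 -0.08 -1.3 70" --pt "0 0 0 0.05 -0.08 -1.7 60" --pt "0 0 0 0.05 -0.08 -1.7 45" --pt "0 0 0 0.05 -0.08 -1.7 32" --grip_force 50

```text
time: 7.25
eef_pos: [0.4705, -0.1006, 0.0844]
tcp_rot: [[-0.119, 0.993, 0.001], [0.993, 0.119, -0.0], [-0.0, 0.001, -1.0]]
contact_force: [1.2, -0.6, -0.3]
grip_width: 0.385
```

```bash
python3 look.py g wrist,scene
```

```text
7.25 [ 0.4705 -0.1006  0.0844] [ 1.23 -0.58 -0.3 ] 0.385
```

View pics/g_wristc.png

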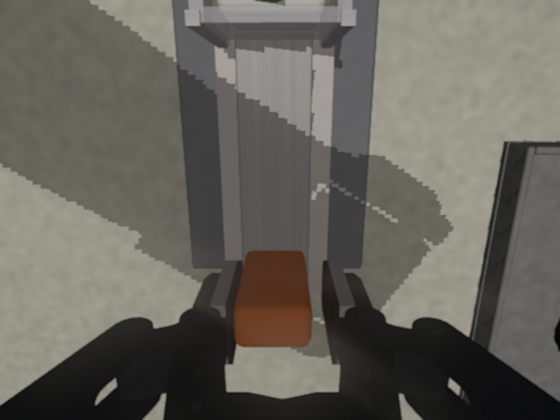

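View pics/g_scenec.png

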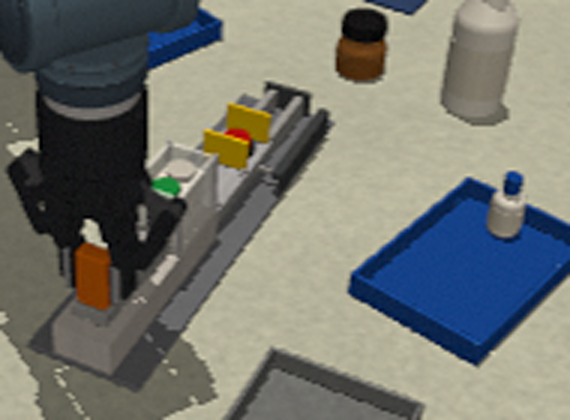

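Grip and pads are in line, but the pads sit about 2 mm too far +x. I'll correct that and close.

arm_command --pt "0 0 0 -0.07 -0.01 0 30" --pt "0 0 0 -0.07 -0.01 0 20" --pt "0 0 0 -0.07 -0.01 0 20" --pt "0 0 0 -0.07 -0.01 0 20" --grip_force 50

```text
time: 7.75
eef_pos: [0.4675, -0.1015, 0.0847]
tcp_rot: [[-0.118, 0.993, -0.002], [0.993, 0.118, -0.001], [-0.0, -0.002, -1.0]]
contact_force: [-7.9, -0.1, 7.4]
grip_width: 0.296
```

arm_command --pt "0 0 0 -0.03 0.1 0.02 20" --pt "0 0 0 -0.06 0.4 0.02 20" --pt "0 0 0 -0.1 0.7 0.02 20" --pt "0 0 0 -0.14 1.0 0.02 20" --pt "0 0 0 -0.18 1.3 0.02 20" --pt "0 0 0 -0.21 1.6 0.02 20" --pt "0 0 0 -0.25 1.9 0.02 20" --pt "0 0 0 -0.28 2.15 0.02 20" --pt "0 0 0 -0.3 2.3 0.02 20" --pt "0 0 0 -0.3 2.3 0.02 20" --grip_force 50

```text
time: 8.75
eef_pos: [0.4592, -0.0334, 0.0849]
tcp_rot: [[-0.119, 0.993, 0.001], [0.993, 0.119, -0.004], [-0.004, 0.0, -1.0]]
contact_force: [-1.8, -7.6, -1.9]
grip_width: 0.3
```

```bash
python3 look.py i wrist,scene
```

```text
8.75 [ 0.4592 -0.0334  0.0849] [-1.79 -7.57 -1.91] 0.3
```

View pics/i_wristc.png

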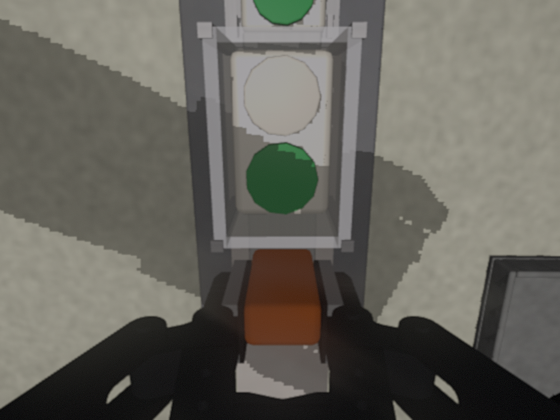

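View pics/i_scenec.png

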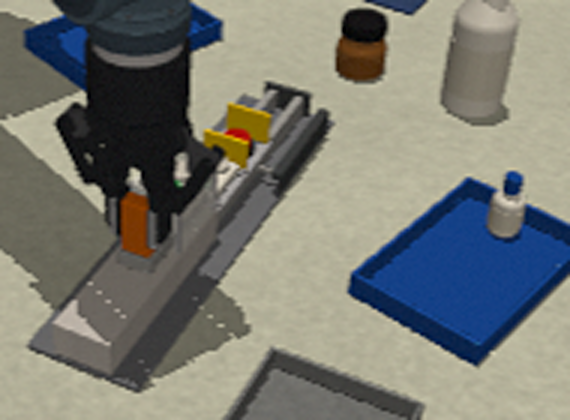

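The slide has moved about 68.6 mm and the case is coming out beyond the magazine. I'll push the last few mm.

arm_command --pt "0 0 0 -0.01 0.07 0 20" --pt "0 0 0 -0.015 0.13 0 20" --pt "0 0 0 -0.02 0.17 0 20" --pt "0 0 0 -0.02 0.17 0 20" --grip_force 50

```text
time: 9.25
eef_pos: [0.4587, -0.0289, 0.0849]
tcp_rot: [[-0.119, 0.993, 0.001], [0.993, 0.119, -0.004], [-0.004, 0.0, -1.0]]
contact_force: [-2.1, -9.7, -1.7]
grip_width: 0.299
```

arm_command --pt "0 0 0 0 0.05 0 20" --pt "0 0 0 0 0.05 0 20" --grip_force 50

```text
time: 9.45
eef_pos: [0.4587, -0.0288, 0.0849]
tcp_rot: [[-0.119, 0.993, 0.001], [0.993, 0.119, -0.007], [-0.007, -0.0, -1.0]]
contact_force: [-4.1, -17.6, -2.7]
grip_width: 0.297
```

```bash
python3 look.py j wrist,scene
```

```text
9.45 [ 0.4587 -0.0288  0.0849] [ -4.11 -17.64  -2.7 ] 0.297
```

View pics/j_wristc.png

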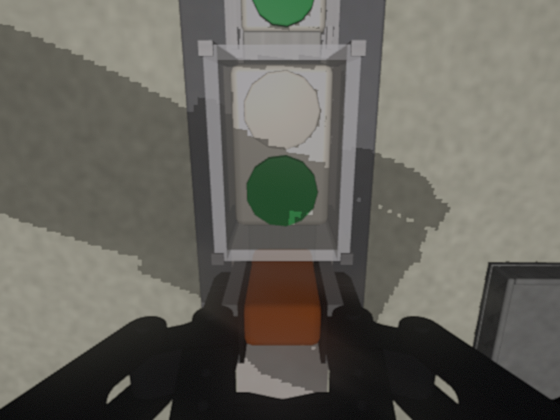

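It is at the hard stop (17.6 N). Now I'll release it by opening straight.

arm_command --pt "0 0 0 0 0 0 70" --pt "0 0 0 0 0 0 70" --pt "0 0 0 0 0 0 70" --pt "0 0 0 0 0 0 70" --pt "0 0 0 0 0 0 70" --pt "0 0 0 0 0 0 70"

```text
time: 10.15
eef_pos: [0.4585, -0.0254, 0.0844]
tcp_rot: [[-0.118, 0.993, 0.0], [0.993, 0.118, 0.0], [0.0, 0.0, -1.0]]
contact_force: [0.4, 0.0, 0.2]
grip_width: 0.82
```

arm_command --pt "0 0 0 0 0 0.5 70" --pt "0 0 0 0 0 1.5 70" --pt "0 0 0 0 0 3 70" --pt "0 0 0 -0.1 1 4 70" --pt "0 0 0 -0.2 2 4.3 70" --pt "0 0 0 -0.25 3 4.3 60" --pt "0 0 0 -0.3 3 4.3 60"

```text
time: 10.85
eef_pos: [0.4492, 0.0668, 0.2139]
tcp_rot: [[-0.122, 0.993, 0.001], [0.993, 0.122, 0.001], [0.0, 0.001, -1.0]]
contact_force: [-0.8, 0.2, -0.7]
grip_width: 0.705
```

```bash
python3 look.py k wrist,scene,side
```

```text
10.85 [0.4492 0.0668 0.2139] [-0.85  0.18 -0.72] 0.705
```

View pics/k_wristc.png

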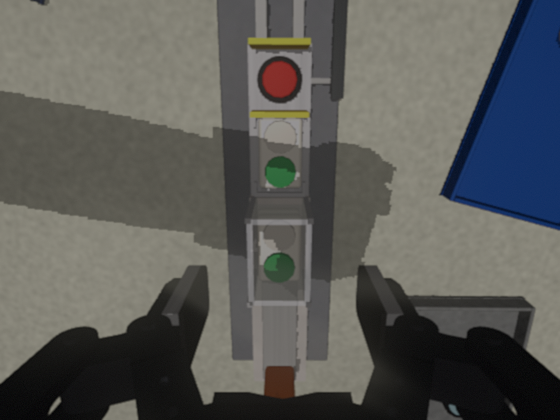

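View pics/k_scenec.png

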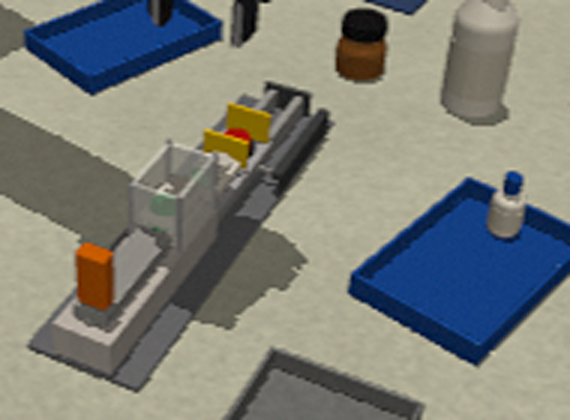

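View pics/k_sidec.png

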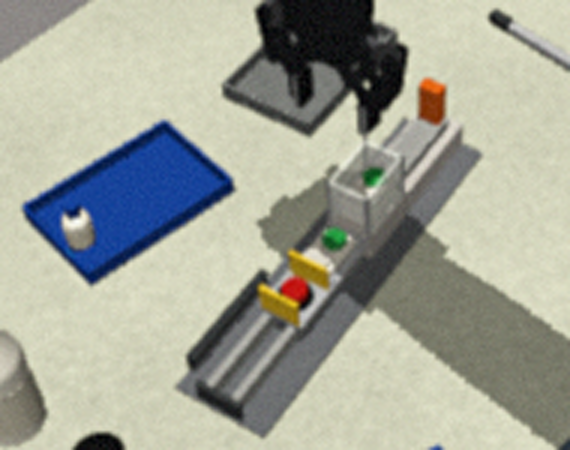

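Run:
```python
from h import *
c=vision.get_calibration('wrist')
b=atz(c,280,79,.048);k=atz(c,280,154.5,.048);print('eef',get_obs()['eef_pos'].round(4),b.round(4),k.round(4),np.linalg.norm(b-k))
a=cv2.imread('pics/k_wrist.png');cv2.imwrite('pics/k2.png',cv2.resize(a[30:210,200:360],None,fx=4,fy=3.3,interpolation=cv2.INTER_CUBIC))
```

```text
eef [0.4492 0.0643 0.2132] [0.4388 0.1473 0.048 ] [0.4451 0.0929 0.048 ] 0.05472849387003174
```

View pics/k2.png

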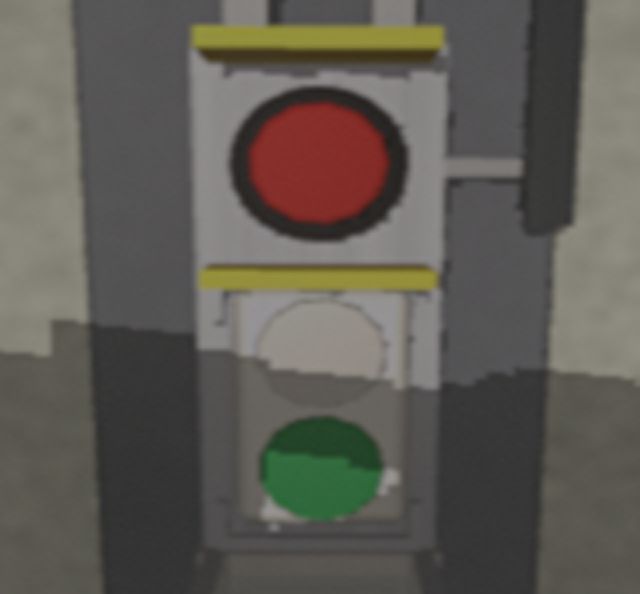

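The slide is home, the case lies in the pocket, and the next case has sunk into place. Back to the button.

arm_command --pt "0 0 0 -0.15 1.4 -0.3 0" --pt "0 0 0 -0.31 2.6 -1.2 0" --pt "0 0 0 -0.31 2.88 -2.4 0" --pt "0 0 0 -0.31 2.88 -3.5 0" --pt "0 0 0 -0.31 2.88 -4.0 0" --pt "0 0 0 -0.31 2.88 -4.2 0" --pt "0 0 0 -0.31 2.88 -4.2 0"

```text
time: 11.7
eef_pos: [0.4399, 0.1501, 0.0867]
tcp_rot: [[-0.117, 0.993, -0.002], [0.993, 0.117, -0.0], [-0.0, -0.002, -1.0]]
contact_force: [-0.1, 0.9, 0.1]
grip_width: -0.0
```

```bash
python3 look.py l wrist;python3 - <<'E'
from h import *
a=cv2.imread('pics/l_wrist.png');cv2.imwrite('pics/l2.png',cv2.resize(a[160:330,190:380],None,fx=4,fy=3.5,interpolation=cv2.INTER_CUBIC))
E
```

```text
11.7 [0.4399 0.1501 0.0867] [-0.06  0.86  0.12] -0.0
```

View pics/l2.png

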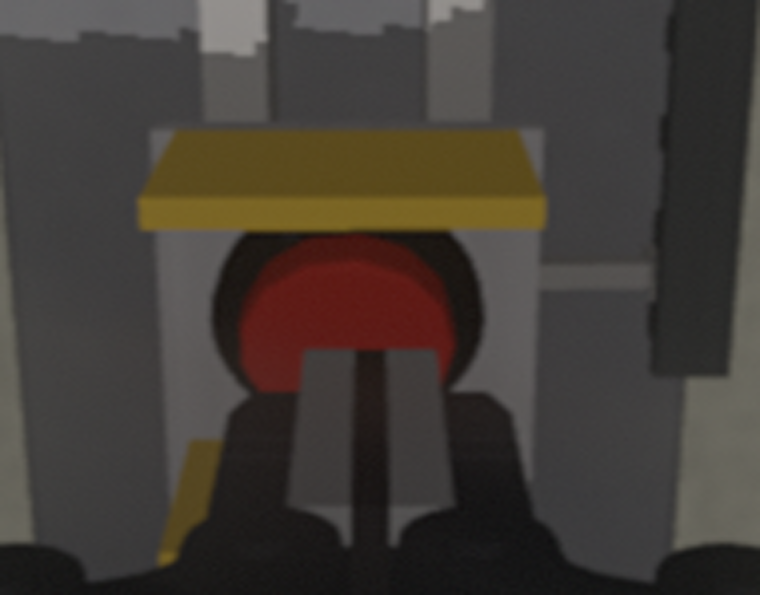

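arm_command --pt "0 0 0 -0.08 0 -0.4 0" --pt "0 0 0 -0.08 0 -0.75 0" --pt "0 0 0 -0.08 0 -0.9 0" --pt "0 0 0 -0.08 0 -0.91 0"

```text
time: 12.15
eef_pos: [0.4382, 0.1508, 0.0602]
tcp_rot: [[-0.118, 0.993, 0.001], [0.993, 0.118, -0.0], [-0.0, 0.0, -1.0]]
contact_force: [-0.1, -0.2, 6.4]
grip_width: 0.0
```

arm_command --pt "0 0 0 -0.02 0.15 0 0" --pt "0 0 0 -0.05 0.45 0 0" --pt "0 0 0 -0.1 0.8 0 0" --pt "0 0 0 -0.14 1.15 0 0" --pt "0 0 0 -0.18 1.5 0 0" --pt "0 0 0 -0.22 1.85 0 0" --pt "0 0 0 -0.26 2.2 0 0" --pt "0 0 0 -0.3 2.5 0 0" --pt "0 0 0 -0.33 2.75 0 0" --pt "0 0 0 -0.35 2.95 0 0" --pt "0 0 0 -0.37 3.07 0 0" --pt "0 0 0 -0.37 3.07 0 0"

```text
time: 13.35
eef_pos: [0.4263, 0.2434, 0.0599]
tcp_rot: [[-0.118, 0.993, -0.001], [0.993, 0.118, 0.0], [0.001, -0.001, -1.0]]
contact_force: [0.4, -0.5, 4.5]
grip_width: 0.001
```

```bash
python3 look.py m wrist,side;python3 - <<'E'
from h import *
a=cv2.imread('pics/m_wrist.png');cv2.imwrite('pics/m2.png',cv2.resize(a[160:330,190:380],None,fx=4,fy=3.5,interpolation=cv2.INTER_CUBIC))
E
```

```text
13.35 [0.4263 0.2434 0.0599] [ 0.42 -0.54  4.52] 0.001
```

View pics/m2.png

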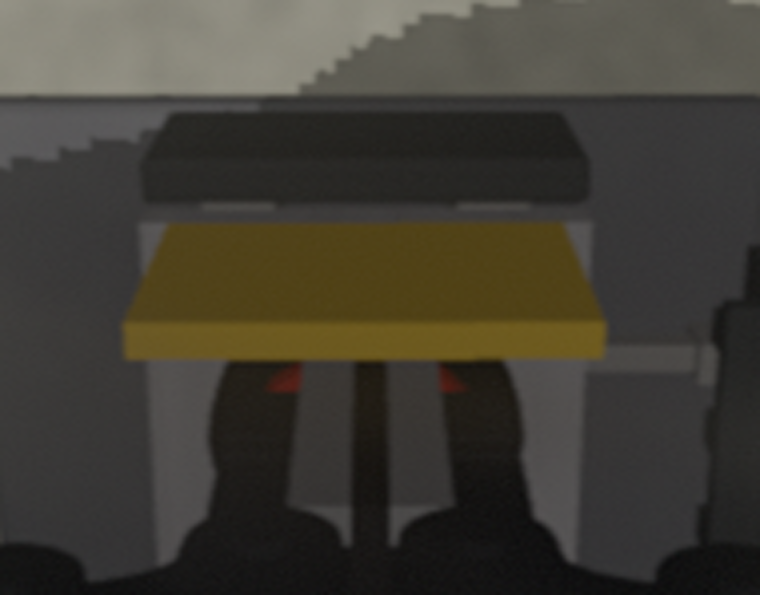

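View pics/m_sidec.png

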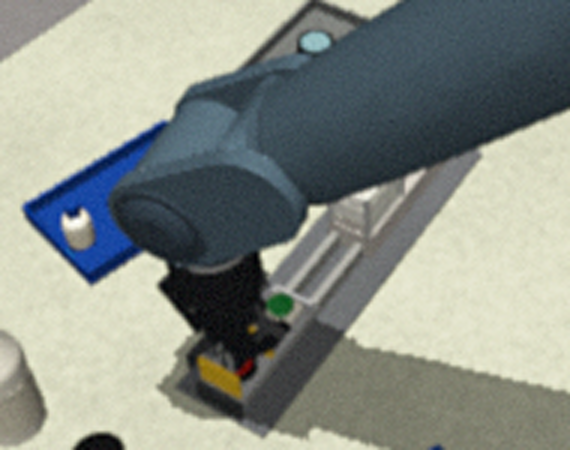

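arm_command --pt "0 0 0 -0.01 0.1 0 0" --pt "0 0 0 -0.01 0.15 0 0" --pt "0 0 0 -0.01 0.15 0 0"

```text
time: 13.75
eef_pos: [0.4257, 0.2471, 0.0597]
tcp_rot: [[-0.118, 0.993, -0.002], [0.993, 0.118, -0.001], [-0.001, -0.002, -1.0]]
contact_force: [-0.1, -3.2, 5.3]
grip_width: 0.001
```

```bash
python3 look.py n wrist;python3 - <<'E'
from h import *
a=cv2.imread('pics/n_wrist.png');cv2.imwrite('pics/n2.png',cv2.resize(a[160:330,190:380],None,fx=4,fy=3.5,interpolation=cv2.INTER_CUBIC))
E
```

```text
13.75 [0.4257 0.2471 0.0597] [-0.12 -3.2   5.34] 0.001
```

View pics/n2.png

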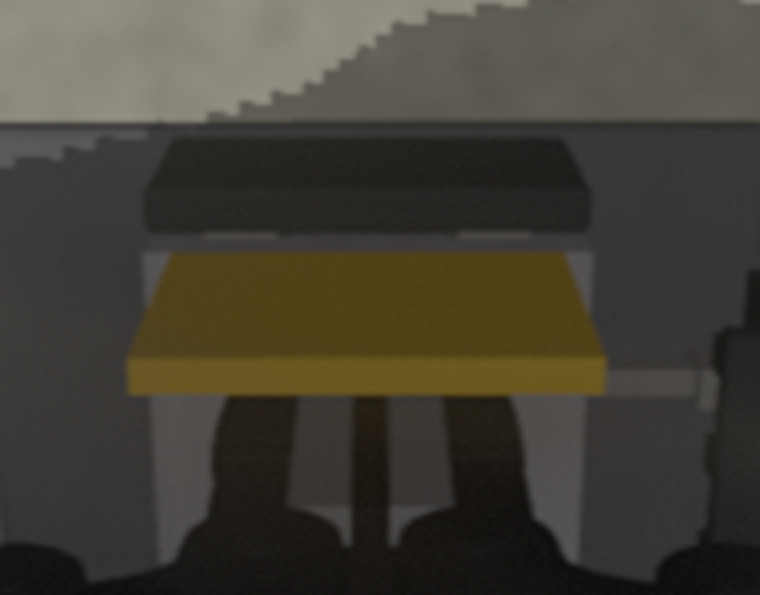

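The wall moved with the block, so the tip slid and the carriage is at its end stop. I'll lift straight up.

arm_command --pt "0 0 0 0 0 0.15 0" --pt "0 0 0 0 0 0.35 0" --pt "0 0 0 0 0 1 0" --pt "0 0 0 0 0 2.2 20" --pt "0 0 0 0.15 -1.3 3.5 40" --pt "0 0 0 0.3 -2.6 4.5 60" --pt "0 0 0 0.3 -2.6 4.5 60" --pt "0 0 0 0.3 -2.6 4.5 60"

```text
time: 14.6
eef_pos: [0.4352, 0.1691, 0.1954]
tcp_rot: [[-0.116, 0.993, 0.0], [0.993, 0.116, 0.001], [0.001, 0.001, -1.0]]
contact_force: [-0.7, 0.4, -1.5]
grip_width: 0.704
```

Run:
```python
from h import *
o=get_obs();c=vision.get_calibration('wrist');import json
json.dump({k:(v.tolist() if hasattr(v,'tolist') else v) for k,v in c.items()},open('w2.json','w'))
print(o['eef_pos'].round(4),np.abs(o['dq']).max())
im=snap('wrist','o.png')
cv2.imwrite('pics/ob.png',cv2.resize(im[:,:,::-1],None,fx=1.42,fy=1.42,interpolation=cv2.INTER_CUBIC))
```

```text
[0.4352 0.1691 0.1954] 2.425751187177648
```

View pics/ob.png

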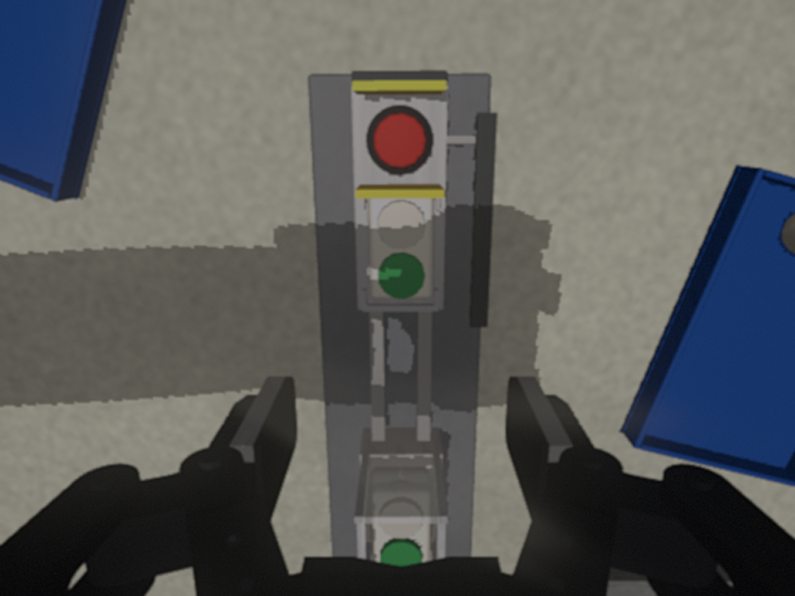

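Run:
```python
from h import *
import json
c=json.load(open('w2.json'))
f=lambda u,v,z:atz(c,(u+.5)/1.42-.5,(v+.5)/1.42-.5,z)
w=f(401,224,.048);g=f(401,275,.048);b=f(400,140,.048)
print('white',w.round(4),'green',g.round(4),'mid',((w+g)/2).round(4),'button',b.round(4),np.linalg.norm(b-(w+g)/2))
print('edges',f(368,255,.043).round(4),f(436,255,.043).round(4),f(401,197,.043).round(4),f(401,302,.043).round(4),'wall',f(401,91,.062).round(4))
print([f(u,v,.022).round(4).tolist() for u,v in((738,167),(624,432))])
```

```text
white [0.4329 0.1987 0.048 ] green [0.436  0.1722 0.048 ] mid [0.4344 0.1854 0.048 ] button [0.4276 0.2393 0.048 ] 0.054313475368244185
edges [0.4176 0.1796 0.043 ] [0.4531 0.1838 0.043 ] [0.4314 0.2116 0.043 ] [0.4379 0.1559 0.043 ] wall [0.4256 0.2606 0.062 ]
[[0.6103, 0.2461, 0.022], [0.5876, 0.0804, 0.022]]
```

The carriage is parked (wall at 0.2606, button at 0.2393, as at the start). The case's centre is about (0.435, 0.1845).

arm_command --pt "0 0 0 0 0.48 -1 55" --pt "0 0 0 0 0.48 -2.3 52" --pt "0 0 0 0 0.48 -3.4 50" --pt "0 0 0 0 0.48 -3.9 50" --pt "0 0 0 0 0.48 -3.9 50" --pt "0 0 0 0 0.48 -3.9 50"

```text
time: 15.25
eef_pos: [0.4342, 0.1845, 0.0771]
tcp_rot: [[-0.119, 0.993, -0.003], [0.993, 0.119, -0.0], [0.0, -0.003, -1.0]]
contact_force: [0.2, -0.1, 0.8]
grip_width: 0.591
```

```bash
python3 look.py p wrist,side
```

```text
15.25 [0.4342 0.1845 0.0771] [ 0.25 -0.1   0.78] 0.591
```

View pics/p_wristc.png

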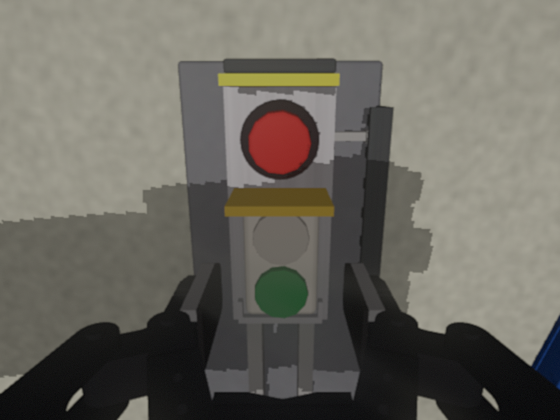

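View pics/p_sidec.png

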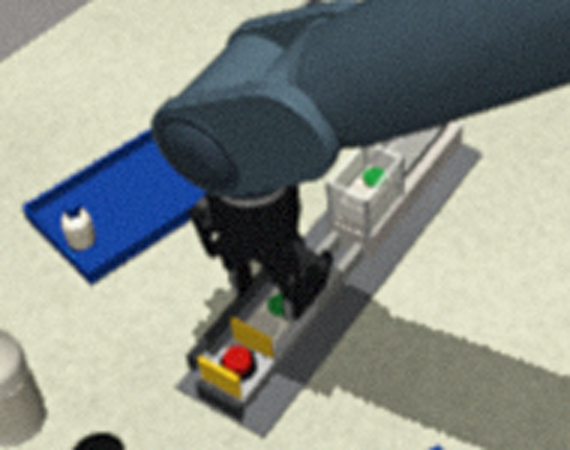

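The jaws are centred on the case. I'll descend and close gently.

arm_command --pt "0 0 0 0 0 -0.4 50" --pt "0 0 0 0 0 -0.75 50" --pt "0 0 0 0 0 -0.84 50" --pt "0 0 0 0 0 -0.84 42" --pt "0 0 0 0 0 -0.84 36" --pt "0 0 0 0 0 -0.84 30" --pt "0 0 0 0 0 -0.84 30" --pt "0 0 0 0 0 -0.84 30" --grip_force 25

```text
time: 16.15
eef_pos: [0.4348, 0.1837, 0.0531]
tcp_rot: [[-0.118, 0.993, -0.002], [0.993, 0.118, -0.0], [-0.0, -0.002, -1.0]]
contact_force: [-3.9, -1.9, 5.8]
grip_width: 0.385
```

arm_command --pt "0 0 0 0 0 0.15 30" --pt "0 0 0 0 0 0.5 30" --pt "0 0 0 0 0 1.1 30" --pt "0 0 0 0 0 1.7 30" --pt "0 0 0 0 0 1.8 30"

```text
time: 16.65
eef_pos: [0.4377, 0.1843, 0.11]
tcp_rot: [[-0.118, 0.993, 0.007], [0.993, 0.118, 0.001], [0.0, 0.007, -1.0]]
contact_force: [0.2, -0.5, -1.4]
grip_width: 0.389
```

```bash
python3 look.py q wrist,side
```

```text
16.65 [0.4377 0.1843 0.11  ] [ 0.19 -0.47 -1.37] 0.389
```

View pics/q_wristc.png

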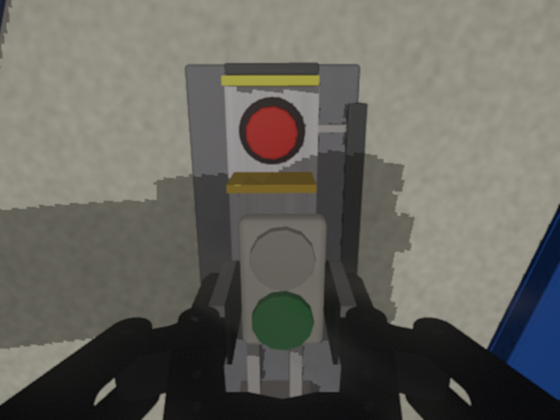

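View pics/q_sidec.png

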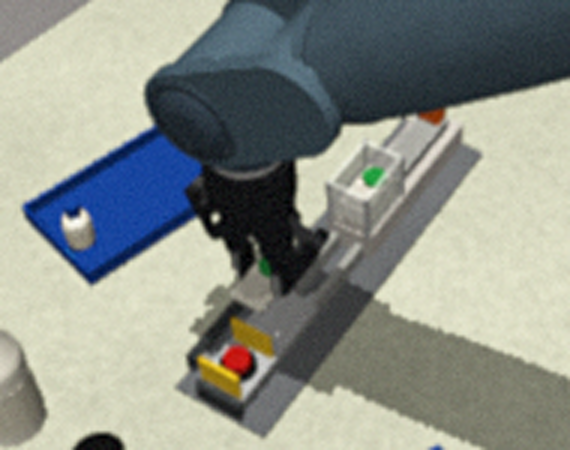

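The case is held level. On to the tray, aiming 20 mm to the -y side of its middle and turning to the tray's yaw.

arm_command --pt "0 0 -0.2 0.6 -0.15 0.3 30" --pt "0 0 -0.6 1.7 -0.4 0.4 30" --pt "0 0 -1.0 2.9 -0.7 0.4 30" --pt "0 0 -1.4 4.1 -1 0.4 30" --pt "0 0 -1.9 5.3 -1.3 0.4 30" --pt "0 0 -2.3 6.4 -1.55 0.3 30" --pt "0 0 -2.6 7.2 -1.75 0 30" --pt "0 0 -2.7 7.63 -1.81 -0.5 30" --pt "0 0 -2.7 7.63 -1.81 -1.1 30" --pt "0 0 -2.7 7.63 -1.81 -1.4 30" --pt "0 0 -2.7 7.63 -1.81 -1.4 30"

```text
time: 17.85
eef_pos: [0.6614, 0.1298, 0.0616]
tcp_rot: [[0.163, 0.987, -0.006], [0.987, -0.163, -0.0], [-0.001, -0.006, -1.0]]
contact_force: [-0.3, 0.4, -1.4]
grip_width: 0.393
```

```bash
python3 look.py r wrist,side,scene
python3 - <<'E'
from h import *
a=cv2.imread('pics/r_scene.png');cv2.imwrite('pics/r2.png',cv2.resize(a[150:330,310:470],None,fx=4,fy=3.3,interpolation=cv2.INTER_CUBIC))
E
```

```text
17.85 [0.6614 0.1298 0.0616] [-0.27  0.41 -1.43] 0.393
```

View pics/r_wristc.png

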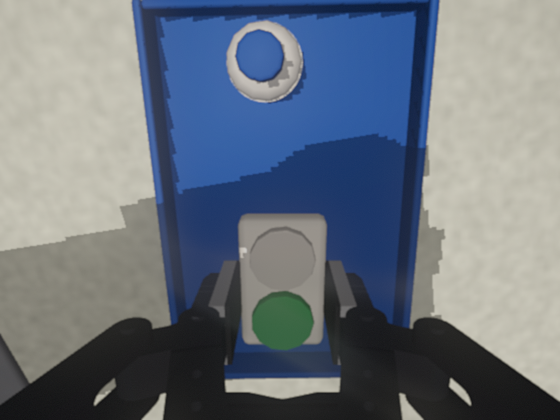

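View pics/r2.png

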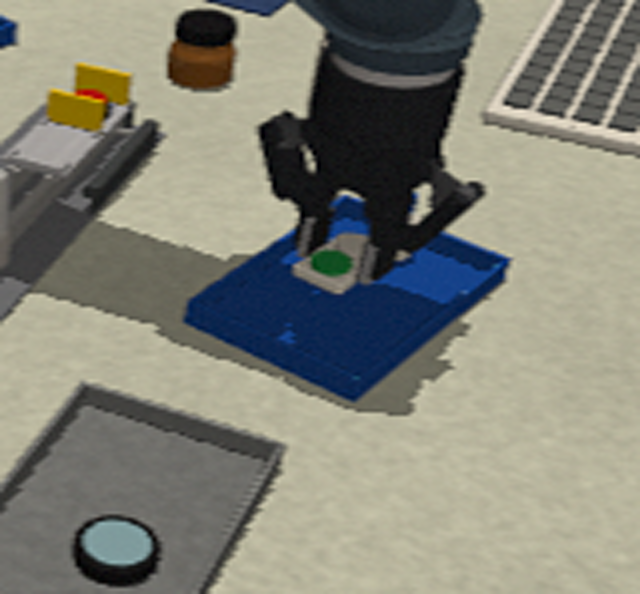

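The case is over the free middle and -y part of the blue tray. I'll lower it.

arm_command --pt "0 0 0 0 0 -0.4 30" --pt "0 0 0 0 0 -0.8 30" --pt "0 0 0 0 0 -1.1 30" --pt "0 0 0 0 0 -1.2 30" --pt "0 0 0 0 0 -1.27 30" --pt "0 0 0 0 0 -1.27 30"

```text
time: 18.6
eef_pos: [0.6642, 0.1295, 0.0265]
tcp_rot: [[0.164, 0.986, -0.0], [0.986, -0.164, 0.0], [-0.0, -0.0, -1.0]]
contact_force: [0.7, -0.4, -0.6]
grip_width: 0.389
```

arm_command --pt "0 0 0 0 0 -0.04 30" --pt "0 0 0 0 0 -0.04 30"

```text
time: 18.8
eef_pos: [0.6645, 0.1295, 0.0259]
tcp_rot: [[0.164, 0.986, 0.001], [0.986, -0.164, 0.0], [0.0, 0.001, -1.0]]
contact_force: [-0.2, 0.3, -0.1]
grip_width: 0.39
```

arm_command --pt "0 0 0 0 0 -0.04 30" --pt "0 0 0 0 0 -0.06 30" --pt "0 0 0 0 0 -0.06 30"

```text
time: 19.1
eef_pos: [0.6647, 0.1296, 0.0252]
tcp_rot: [[0.164, 0.987, 0.0], [0.987, -0.164, -0.0], [-0.0, 0.0, -1.0]]
contact_force: [-3.5, -0.8, 6.1]
grip_width: 0.394
```

Contact at 6 N, so the case is on the floor. I'll open the jaws slightly and then retreat upwards.

arm_command --pt "0 0 0 0 0 0 38" --pt "0 0 0 0 0 0 44" --pt "0 0 0 0 0 0 50" --pt "0 0 0 0 0 0 50" --pt "0 0 0 0 0 0.5 50" --pt "0 0 0 0 0 1.5 50" --pt "0 0 0 0 0 3 50" --pt "0 0 0 -1 -0.5 4.5 50" --pt "0 0 0 -2 -1 5.5 50" --pt "0 0 0 -2 -1 6 50" --pt "0 0 0 -2 -1 6 50" --pt "0 0 0 -2 -1 6 50"

```text
time: 20.3
eef_pos: [0.6046, 0.0997, 0.2038]
tcp_rot: [[0.164, 0.986, 0.001], [0.986, -0.164, 0.0], [0.0, 0.001, -1.0]]
contact_force: [-0.1, 0.1, -0.9]
grip_width: 0.588
```

```bash
python3 look.py s wrist,side,scene
python3 - <<'E'
from h import *
a=cv2.imread('pics/s_scene.png');cv2.imwrite('pics/s2.png',cv2.resize(a[150:330,240:450],None,fx=3.8,fy=3.3,interpolation=cv2.INTER_CUBIC))
E
```

```text
20.3 [0.6046 0.0997 0.2038] [-0.12  0.15 -0.86] 0.588
```

View pics/s_wristc.png

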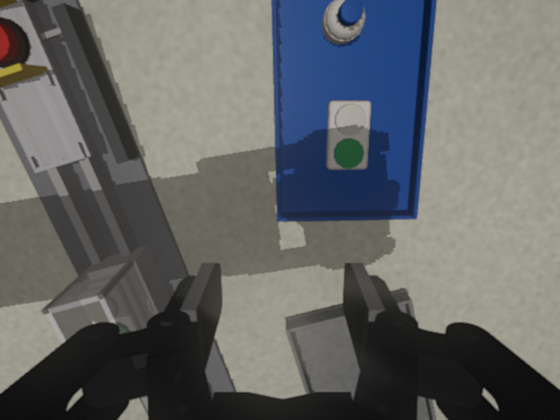

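View pics/s2.png

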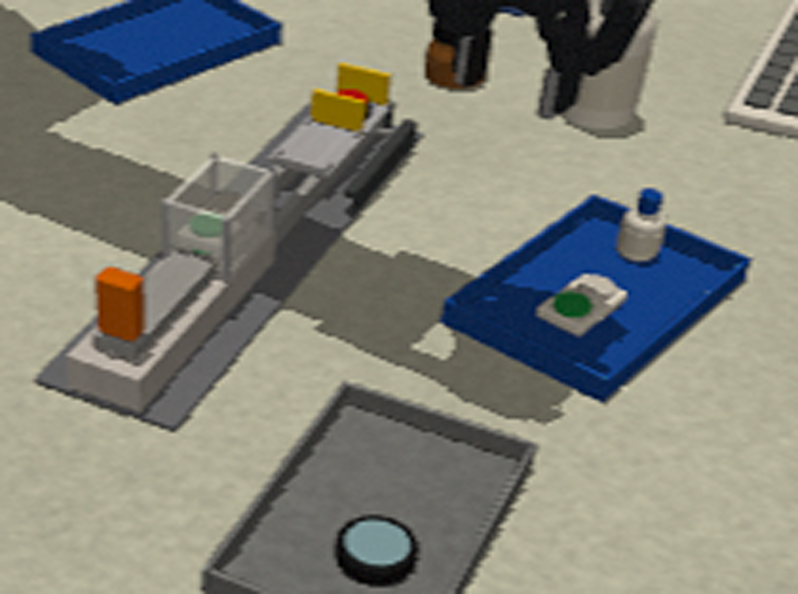

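View pics/s_sidec.png

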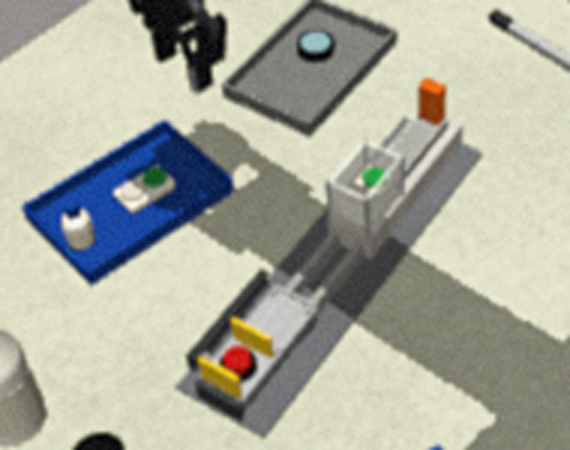

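The case lies flat, caps up, at about (349,135) in the wrist picture, well inside the tray. The slide is home, the carriage is parked with its button up, and the bystanders stand where they were. I'll hand it in.

Run:
```python
from h import *
c=vision.get_calibration('wrist'); p=atz(c,349.5,136,.02)[:2]
d=p-np.array([.667,.15]); print(p.round(4),'tray frame',(d@[.987,-.162]).round(4),(d@[.162,.987]).round(4))
print(job.close_job())
```

```text
[0.664  0.1317] tray frame 0.0 -0.0185
the job is handed in; nothing more can be done
None
```

I dispensed one lens case and laid it flat, caps up, in the blue tray with the eye-drop bottle. I handed the job in at about 20 s of the 72 s allowed; it reports no verdict.

**What I did:**
1. I held the button down, slid the carriage about 90 mm to the magazine and lifted off so it locked.
2. I gripped the orange slide and pushed it to its hard stop (17.6 N). I then opened the jaws so it snapped home by itself, and the case dropped into the pocket.
3. I held the button again, brought the carriage back to the far end and let it lock.
4. I took the case out, set it down in the tray and backed the arm off.

**Last checks, from the camera pictures:**
- **Case:** its centre is about 0 mm in x and -19 mm in y from the tray's middle.
- **Slide and carriage:** the slide looks home. The carriage looks parked, with its walls and button measuring the same as at the start, and the button is up.
- **Other cases:** the remaining cases are still in the magazine, though I could only check them by eye.
- **Other things on the table:** none that show in the last pictures (drop bottle, lens ring, penlight, saline, gel jar) looks moved. The swab cup and spectacle case are outside those cropped views. I did not measure any of them.

Wrist-camera measurements of the same point differed by 2–3 mm, mostly when I read the arm's pose while it was still settling. This was within the margins and no check failed.

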